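# Square up two cartons in the fixture and hold them for strapping

## Robot

A 7-joint arm with a two-finger parallel gripper is mounted at the origin on the work surface. World frame = base frame: x ahead of the robot, y to its left, z up, the work surface at z = 0. Lengths are in mm, angles in rad, forces in N, time in s.
With the tool pointing down it reaches from about 400 to 900 mm from the base axis. Payload 5.5 kg.
Tool frame: the origin (TCP) lies on the mounting face of the last link; the fingertips stand 173 mm ahead of it and the grasp point (between the pads) lies 155 mm ahead of it; z points along the fingers, y is the direction in which the jaws open and shut (so a half turn about z gives the same grasp; the last joint's range is limited). The gripper opens to 85 mm and grips with 20 to 120 N. Pads are 22 mm wide; open, the fingers measure 114 mm over their backs; the gripper's body (76 mm by 85 mm) begins 54 mm behind the grasp point. The pads swing forward as they close: fully open they stand 13 mm farther back than shut.
Start: joints at [-0.927, 0.501, -0.427, 1.55, 0.221, 1.138, -0.21], TCP at [241.549, 603.449, 404.71] pointing down, gripper open.
Joint ranges: [-2.88, 2.88], [-0.31, 2.03], [-1.54, 1.56], [0.2, 2.42], [-1.41, 4.55], [0.19, 2.02], [-2.57, 2.57]. Speed limits (rad/s): [2.57, 2.57, 3.14, 3.14, 3.14, 3.14, 3.14].

## Interface

Orientations are given as a unit quaternion [w, x, y, z].
In Python, from plant import sensors, capture, camera_info, job, trace, place_of gives the robot as it stands. The module is installed in compiled form; this text tells all that it offers.
- The arm moves only by the tool play_rows, never from a script. Its argument "moves" is a list that holds one entry, the list of rows, each a list of 5 numbers: the shift along the tool's x, y, z in cm, then the turn about the tool's z in rad, then the finger opening in cm, from 0 to 8.54. In form: [[[tx, ty, tz, twist, hand], ...]]. A call has 1 to 5 rows; each row shifts and turns the commanded pose from where the row before left it, along the tool's axes as they then stand; what a row does not reach is not made up. A row lasts 1/10 s, in which the tool goes at most 50 mm and 8.59 degrees, less where a joint would pass 70% of its speed; a pose out of reach is approached as far as the arm can. A call is refused whole if a number of a shift passes 5 or a number of a turn 0.15, either way. A call with a gripper value outside its range is refused whole. The fingers move at their own pace and stop on an object; "newtons" is the grip in N (left out, the last holds). Time passes only in rows, so rows that do not move let the fingers close. It gives the time, the measured TCP pose, the force and the opening at its end, in the units of the state.
- sensors.state(): the state, without advancing time (a new reading comes with each control period).
- capture(name): name is "scene" or "top" or "wrist"; returns the picture (384x512x3 uint8, blue, green, red); there is no depth.
- camera_info(name): a dict with "fx", "fy", "cx", "cy" (pixels), "xyz" and "rotation" of the camera in the world; the wrist camera has in their place "hand_eye" (4x4, takes a point from camera to tool coordinates, whose origin is the TCP and whose axes are the flange's). Camera axes: x right, y up, looking along -z (the intrinsics and any distortion apply to the point x, -y, -z); pixel columns grow to the right and rows downward; lengths in mm; the calibration is good to about 2 mm. A picture is of the moment at which its call begins: read the wrist's pose just before it. camera_info takes no time and is no camera call.
- job.sign_off(): hands the job in, once; it reports no verdict.
Trained networks look in the newest picture that a camera, given by its name, has taken for a name from the list of things; names that differ only in an ending like _2 or _b are one class to them, and where a whole thing is asked for, a point or a joint stands for the part that bears it (a point fixed in the world has none). Each returns a list of dicts, best first, with "confidence" (0 to 1); they miss things now and then, are a little off and sometimes report something else, mostly with a low value. They report only what shows in the picture. A call takes as long as a camera call. They do not tell look-alikes from the thing itself.
- trace(camera, query): "mask" (384x512 bool, what is visible of it).
- place_of(camera, query): "xyz" ([x, y, z] in mm, in the coordinates of the camera as it stood for that picture, good to about 4 mm: a listed point, or the origin of a listed thing).
The state is a dict: "time": time; "qpos": joint angles; "qvel": joint speeds; "joint_efforts": joint torques, N m; "position": TCP position; "orientation": TCP orientation; "force": force on the tool from outside, world axes, zero at the start; "wrist_torque": the same for the moment, N m; "gripper_width": opening from 0.0 (shut) to 1.0 (fully open).
Only numpy, scipy, OpenCV 4.12 (cv2) and the standard library are available. Lean on these libraries where they do the work, as an engineer would, in place of code of your own. Each camera call takes 0.05 s, during which the arm holds its last target. There are 200 camera calls.

## Task

Get the two identical cartons ready for strapping: first slide the one standing askew in the fixture fully home, flush against both the upright fence and the low stop block, then stack the other one squarely on top of it, the same way round. Then take the upper carton and, with one diagonal push, press it against the fence and down onto the carton and bed below, about 10 N (a kilogram's weight) each way, and finish while still holding that push: do not let go at the end. Leave everything else on the bench alone.

Things in the scene. Friction and masses are not known exactly. Their poses are not given: they have to be found in the camera images.
- fixture: (all sizes in mm) squaring fixture, fixed to the bench, position and yaw differ each time: dark base plate 240 (its x) x 190 (its y) x 8 tall carrying the bed, the fence and the stop. Origin: centre of the plate's underside, on the bench; z up.
- bed: grey bed of the fixture, 220 x 170 x 10, its top 18 above the bench; origin at the centre of its underside, 8 above the bench; axes as the fixture's
- fence: upright aluminium fence, 220 long along fixture x, 16 thick, standing 78 above the bed. Its straight face looks to fixture +y and lies at fixture y = -60. Origin: middle of the face's foot, at bed height. Pushing towards the fence is pushing along fixture -y. It is rigid.
- stop: low steel stop block at the bed's +x end, 20 (x) x 80 (y) x 14 tall above the bed, running out from the fence; its face looks to fixture -x and lies at fixture x = +80. Origin: middle of the face's foot. It only reaches the lower carton. It is rigid.
- corner (a point): inner corner where fence face, stop face and bed top meet; axes as the fixture's. A carton standing fully home has its origin at x = -32, y = +44, z = 0 from here.
- lower_carton: closed, rigid, smooth cardboard carton 64 (its x) x 88 (its y) x 46 tall, 0.2 to 0.3 kg, loose; friction about 0.3 on bed, fence and the other carton; starts askew on the bed, 40 to 70 short of home, its x within 0.25 rad of the fixture's. Origin: centre of its underside, z up. Taken from above across its 64, fingers at its x ends, tips above the stop.
- upper_carton: an identical loose carton 64 (its x) x 88 (its y) x 46 tall, about 0.2 to 0.3 kg, standing on the open bench to the left of the fixture, yaw up to 0.7 rad either way. Origin: centre of its underside, z up.
- spool_a: bystander to leave alone: cream nylon flanged spool, 80 across, 50 tall, standing; origin at the centre of its underside
- spool_b: bystander to leave alone: a second spool, the same; origin at the centre of its underside
- bearing_a: bystander to leave alone: steel bearing ring 36 across, 12 tall, lying flat; origin at the centre of its underside
- bearing_b: bystander to leave alone: a second bearing ring, the same; origin at the centre of its underside
- shaft: bystander to leave alone: square steel shaft 160 x 14 x 14 lying flat, its length along its x; origin at the centre of its underside
- cup: bystander to leave alone: open cup, 70 across the rim, 60 tall; origin at the centre of its underside
- flat_carton: bystander to leave alone: flat closed carton 110 x 75 x 28 tall, not part of the job; origin at the centre of its underside
Things that resemble listed ones, but are neither listed nor needed, are in the scene too. Leave any blue, green or yellow look-alike of the upper_carton alone.

How it is judged (in metres and radians):
On the way, in this order (a step that is already met when the one before it is completed fails the run):
1. the lower carton stands home on the bed, flush with fence and stop, the other carton not yet on it (y of lower_carton in the frame of corner between 0.0405 and 0.048 m and x of lower_carton in the frame of corner between -0.037 and -0.0285 m and z of lower_carton in the frame of corner between -0.003 and 0.003 m and angle between the x axis of lower_carton and the x axis of corner, either way round below 0.06 rad and angle between lower_carton's own z axis and vertical below 0.05 rad and horizontal distance between upper_carton and lower_carton above 0.09 m), for 0.2 s.
2. the upper carton rests squarely on the lower one, which is still in place (y of lower_carton in the frame of corner between 0.0405 and 0.048 m and x of lower_carton in the frame of corner between -0.037 and -0.0285 m and z of lower_carton in the frame of corner between -0.003 and 0.003 m and angle between the x axis of lower_carton and the x axis of corner, either way round below 0.06 rad and angle between each of lower_carton, upper_carton's own z axis and vertical below 0.05 rad and x of upper_carton in the frame of lower_carton between -0.005 and 0.005 m and y of upper_carton in the frame of lower_carton between -0.005 and 0.005 m and z of upper_carton in the frame of lower_carton between 0.0435 and 0.0485 m and angle between the x axis of upper_carton and the x axis of lower_carton, either way round below 0.06 rad and contact force between upper_carton and lower_carton above 0.3 N), for 0.2 s.
At the end, for the whole second after the job is handed in: Lower carton home within 4 mm of the fence and 5 mm of the stop, upper one square on it within 5 mm and at the fence within 4 mm, both upright and within 0.06 rad; held still: upper on fence over 2.5 N, fingers on upper over 3 N, lower on bed over 8.5 N (both weigh 4 to 6 N) (y of lower_carton in the frame of corner between 0.0405 and 0.048 m and x of lower_carton in the frame of corner between -0.037 and -0.0285 m and z of lower_carton in the frame of corner between -0.003 and 0.003 m and angle between the x axis of lower_carton and the x axis of corner, either way round below 0.06 rad and angle between each of lower_carton, upper_carton's own z axis and vertical below 0.05 rad and x of upper_carton in the frame of lower_carton between -0.005 and 0.005 m and y of upper_carton in the frame of lower_carton between -0.005 and 0.005 m and z of upper_carton in the frame of lower_carton between 0.0435 and 0.0485 m and angle between the x axis of upper_carton and the x axis of lower_carton, either way round below 0.06 rad and y of upper_carton in the frame of corner between 0.0405 and 0.048 m and contact force between upper_carton and fence above 2.5 N and contact force between lower_carton and bed above 8.5 N and contact force between the fingers and upper_carton above 3 N and linear speed of each of upper_carton, lower_carton below 0.02 m/s); the arm keeps its last pose, push and grip.
It fails at once if a bystander is knocked or moved (more than 20 mm) (distance of any of spool_a, spool_b, bearing_a, bearing_b, shaft, cup, flat_carton from where it was at the start of the episode above 0.02 m).
It also fails if it takes over 58 s, if anything falls off the work surface, if the arm or the gripper's body presses on something with over 40 N, if the wrist force passes 120 N, or if a joint passes its speed limit or range.

## Working session

There is one attempt and no reset: what is moved stays moved. The work goes in short steps, Python scripts to look and compute and a tool call to move; the robot and the scene stay as the last step left them, time stands still between calls to the robot, and variables do not carry over. Pictures are saved under pics/ and viewed, about 8 in all and at most 12, crops included, and the job is handed in when it is done.

Besides the shell and the picture viewer there is one more tool, called after ">>>" as name([rows], argument=value, ...), one row to a line, values as JSON. play_rows: Moves the arm, as the interface text tells. Its arguments: {"type":"object","properties":{"moves":{"type":"array"},"newtons":{"type":"number"}},"required":["moves"]}

```bash
mkdir -p pics; cat > h.py <<'E'
import numpy as np, cv2
from plant import sensors, capture, camera_info, job, trace, place_of
from scipy.spatial.transform import Rotation as R
def Rq(q): return R.from_quat([q[1],q[2],q[3],q[0]]).as_matrix()
def campose(n):
    c=camera_info(n)
    if n!='wrist':
        r=np.array(c['rotation']); 
        if r.size==4: r=Rq(r)
        return c,np.array(c['xyz']),r.reshape(3,3)
    s=sensors.state(); H=np.array(c['hand_eye']); Rt=Rq(s['orientation'])
    return c,Rt@H[:3,3]+np.array(s['position']),Rt@H[:3,:3]
def ray(P,u,v,z):
    c,t,r=P
    d=r@np.array([(u-c['cx'])/c['fx'],-(v-c['cy'])/c['fy'],-1]); return t+d*(z-t[2])/d[2]
def proj(P,X):
    c,t,r=P; p=r.T@(np.array(X)-t); return np.array([c['cx']+c['fx']*p[0]/-p[2], c['cy']-c['fy']*p[1]/-p[2]])
E
python3 - <<'E'
from h import *
print(sensors.state())
for n in ['scene','top','wrist']: print(n,camera_info(n))
a=capture('scene');b=capture('top')
cv2.imwrite('pics/a.png',cv2.resize(b,(800,600),interpolation=cv2.INTER_CUBIC))
cv2.imwrite('pics/s.png',a)
P=campose('top')
for q in ['fixture','corner','stop','fence','lower_carton','upper_carton','spool_a','cup','flat_carton','shaft','bearing_a']:
    for d in place_of('top',q)[:6]: 
        X=P[2]@np.array(d['xyz'])+P[1]; print(q,round(d['confidence'],2),X.round(1),proj(P,X).round())
E
```

```text
{'time': 0.0, 'qpos': array([-0.92680699,  0.50185651, -0.42675991,  1.55147215,  0.22077835,
        1.13830122, -0.21032132]), 'qvel': array([ 1.56848087e-04,  1.06129833e-05, -7.86297938e-04,  2.33646043e-03,
        1.07496695e-03,  1.87490174e-04,  4.08339680e-04]), 'joint_efforts': array([-9.55285286e-04, -5.69520235e+01, -5.81653073e+00, -2.80939829e+01,
        1.06784626e-02,  1.19252759e-02, -1.01780336e-05]), 'position': array([241.50272874, 603.07718951, 403.64159507]), 'orientation': array([-2.22431803e-04,  1.89245663e-01,  9.81929270e-01, -9.68556197e-04]), 'force': array([-0.41485812,  0.41278922, -0.49731829]), 'wrist_torque': array([ 0.02643822, -0.01931146, -0.0486143 ]), 'gripper_width': 1.0012704496145646}
scene {'fx': 352.31057137387864, 'fy': 352.31057137387864, 'cx': 255.1766596056754, 'cy': 186.8474484459787, 'xyz': array([964.81309531, 104.6440159 , 734.37898908]), 'rotation': array([0.67889478, 0.2143288 , 0.21775813, 0.66764244])}
top {'fx': 413.32230461937723, 'fy': 413.32230461937723, 'cx': 252.3749177249271, 'cy': 189.13319966254986, 'xyz': array([ 404.
[... 793 characters left out ...]
] [373. 179.]
lower_carton 0.62 [ 542.7 -152.9   17.1] [346. 166.]
lower_carton 0.29 [ 520.3 -167.     7. ] [351. 174.]
upper_carton 0.84 [224.6 346.8  -2.5] [172. 281.]
upper_carton 0.8 [367.3 284.9   3.2] [193. 231.]
upper_carton 0.65 [504.1 284.2  -0.9] [193. 183.]
upper_carton 0.58 [336.4 147.6  -6. ] [241. 241.]
upper_carton 0.19 [728.4  64.3  -4. ] [268. 105.]
spool_a 0.82 [737.4 308.4   4.2] [184. 103.]
spool_a 0.59 [ 7.462e+02  1.990e+02 -6.000e-01] [222. 100.]
cup 0.75 [373.4 441.    0. ] [139. 229.]
flat_carton 0.78 [531.1 481.6   2.2] [125. 175.]
shaft 0.54 [732.4  67.8  -5.1] [267. 104.]
bearing_a 0.66 [440.3  61.8  -2.2] [271. 204.]
bearing_a 0.43 [610.2  86.9  -2.1] [261. 145.]
```

View pics/a.png

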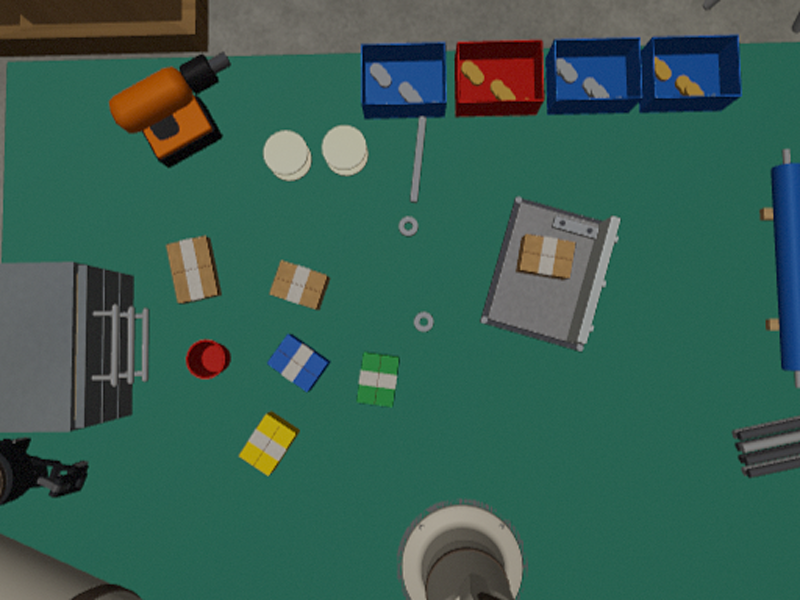

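The top view (800 px image) shows:
- **Fixture:** at (552,272), with the fence on the right and the stop at (575,226).
- **Lower carton:** (547,256).
- **Upper carton candidates:** brown at (300,285), brown at (192,270), and blue, green and yellow cartons. (300,285) fits: it is brown and small. (192,270) is the larger flat_carton, and the coloured ones are look-alikes.

I'll move over the fixture first.

```bash
cat >> h.py <<'E'
def heading():
    Rt=Rq(sensors.state()['orientation']); return np.arctan2(Rt[1,1],Rt[0,1])
def plan(pos,head,n,start=None,hand=8.54):
    """rows (tool axes, cm) from start=(pos,heading) of tool y to target"""
    if start is None: s=sensors.state(); start=(s['position'],heading())
    p0,h0=np.array(start[0],float),start[1]; tw=-((head-h0+np.pi)%(2*np.pi)-np.pi)/n
    d=(np.array(pos,float)-p0)/n/10; out=[]
    for i in range(n):
        h=h0-tw*i; y=np.array([np.cos(h),np.sin(h),0]); x=np.array([-y[1],y[0],0])
        out.append([round(float(d@x),2),round(float(d@y),2),round(float(-d[2]),2),round(float(tw),3),hand])
    for k in range(0,n,5): print([out[k:k+5]])
E
python3 -c "
from h import *
plan([520,-160,400],-0.25,18)"
```

```text
[[[-3.01, -3.36, 0.03, 0.08, 8.54], [-3.27, -3.11, 0.03, 0.08, 8.54], [-3.51, -2.84, 0.03, 0.08, 8.54], [-3.73, -2.55, 0.03, 0.08, 8.54], [-3.92, -2.24, 0.03, 0.08, 8.54]]]
[[[-4.08, -1.92, 0.03, 0.08, 8.54], [-4.22, -1.59, 0.03, 0.08, 8.54], [-4.34, -1.25, 0.03, 0.08, 8.54], [-4.42, -0.9, 0.03, 0.08, 8.54], [-4.48, -0.54, 0.03, 0.08, 8.54]]]
[[[-4.51, -0.18, 0.03, 0.08, 8.54], [-4.51, 0.18, 0.03, 0.08, 8.54], [-4.48, 0.54, 0.03, 0.08, 8.54], [-4.42, 0.9, 0.03, 0.08, 8.54], [-4.34, 1.25, 0.03, 0.08, 8.54]]]
[[[-4.23, 1.59, 0.03, 0.08, 8.54], [-4.09, 1.92, 0.03, 0.08, 8.54], [-3.92, 2.24, 0.03, 0.08, 8.54]]]
```

>>> play_rows([
  [[-3.0, -3.4, 0, 0.08, 8.54], [-3.3, -3.1, 0, 0.08, 8.54], [-3.5, -2.8, 0, 0.08, 8.54], [-3.7, -2.5, 0, 0.08, 8.54], [-3.9, -2.2, 0, 0.08, 8.54]],
])

```text
time: 1.15
position: [319.7, 390.7, 404.9]
orientation: [0.0, 0.382, 0.924, 0.0]
force: [1.6, -1.5, 1.1]
gripper_width: 0.999
```

>>> play_rows([
  [[-4.1, -1.9, 0, 0.08, 8.54], [-4.2, -1.6, 0, 0.08, 8.54], [-4.3, -1.2, 0, 0.08, 8.54], [-4.4, -0.9, 0, 0.08, 8.54], [-4.5, -0.5, 0, 0.08, 8.54]],
])

```text
time: 1.65
position: [397.4, 179.7, 405.2]
orientation: [0.0, 0.558, 0.83, 0.001]
force: [1.7, 1.0, -1.0]
gripper_width: 1.003
```

>>> play_rows([
  [[-4.5, -0.2, 0, 0.08, 8.54], [-4.5, 0.2, 0, 0.08, 8.54], [-4.5, 0.5, 0, 0.08, 8.54], [-4.4, 0.9, 0, 0.08, 8.54], [-4.3, 1.2, 0, 0.08, 8.54]],
])

```text
time: 2.15
position: [474.0, -31.8, 405.2]
orientation: [0.0, 0.712, 0.703, 0.0]
force: [0.8, 0.7, -0.5]
gripper_width: 0.999
```

>>> play_rows([
  [[-4.2, 1.6, 0, 0.08, 8.54], [-4.1, 1.9, 0, 0.08, 8.54], [-3.9, 2.2, 0, 0.08, 8.54], [0, 0, 0, 0, 8.54], [0, 0, 0, 0, 8.54]],
])

```text
time: 2.65
position: [519.5, -158.0, 404.5]
orientation: [-0.0, 0.79, 0.613, -0.0]
force: [-0.3, 0.8, -0.3]
gripper_width: 0.997
```

```bash
python3 - <<'E'
from h import *
s=sensors.state(); print(s['position'],heading(),s['qpos'].round(2),s['force'])
P=campose('wrist'); a=capture('wrist')
cv2.imwrite('pics/w.png',a); cv2.imwrite('pics/w2.png',cv2.resize(a,(800,600),interpolation=cv2.INTER_CUBIC))
for q in ['corner','stop','fence','bed','lower_carton']:
    for d in place_of('wrist',q)[:2]:
        X=P[2]@np.array(d['xyz'])+P[1]; print(q,round(d['confidence'],2),X.round(1),proj(P,X).round())
for q in ['lower_carton','bed','stop','fence']:
    for d in trace('wrist',q)[:1]:
        m=d['mask'].astype(np.uint8); r=cv2.minAreaRect(cv2.findNonZero(m)); print(q,d['confidence'],r, m.sum(), cv2.boxPoints(r).round(1).tolist())
E
```

```text
[ 519.54584335 -158.03590434  404.48116014] -0.25214225931887424 [ 0.05  0.28  0.23  1.84 -0.08  1.03  0.06] [-0.28391845  0.82043884 -0.28978653]
corner 0.97 [ 582.5 -247.1   17.8] [320. 217.]
stop 0.8 [ 589.3 -211.3   15.9] [319. 189.]
stop 0.2 [ 520.  -166.1    0.7] [256. 166.]
fence 0.75 [ 507.6 -224.2   16.3] [258. 214.]
lower_carton 0.9 [ 544.4 -156.1   13. ] [274. 155.]
lower_carton 0.65 ((277.51458740234375, 159.45115661621094), (85.79407501220703, 63.28965377807617), 88.15238952636719) 5225 [[244.5, 117.5999984741211], [307.79998779296875, 115.5999984741211], [310.5, 201.3000030517578], [247.3000030517578, 203.3000030517578]]
bed 0.39 ((250.6790771484375, 236.53062438964844), (204.8367919921875, 41.82963562011719), 2.5830202102661133) 7659 [[147.39999389648438, 252.8000030517578], [149.3000030517578, 211.0], [353.8999938964844, 220.3000030517578], [352.1000061035156, 262.0]]
stop 0.8 ((330.0692138671875, 189.9461669921875), (19.473453521728516, 66.11051177978516), 7.125016689300537) 1246 [[316.29998779296875, 221.5], [324.5, 155.89999389648438], [343.79998779296875, 158.39999389648438], [335.6000061035156, 224.0]]
```

View pics/w2.png

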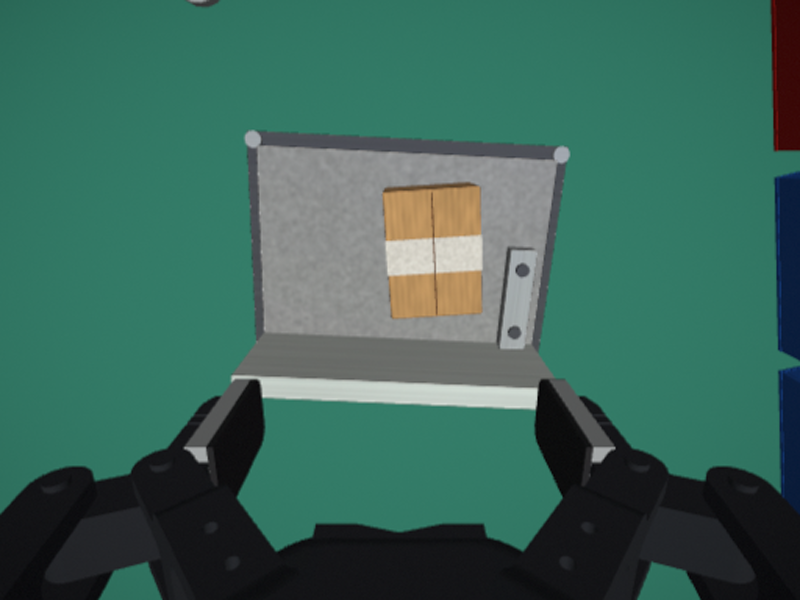

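```bash
python3 - <<'E'
from h import *
P=campose('wrist'); k=512/800
def w(u,v,z): return ray(P,(u+.5)*k-.5,(v+.5)*k-.5,z)[:2]
def ang(a,b): d=b-a; return round(float(np.arctan2(d[1],d[0])),3), round(float(np.linalg.norm(d)),1)
bl,br=w(259,146,18),w(556,160,18); fl,fr=w(264,334,18),w(498,345,18)
tl,tr=w(235,377,96),w(540,390,96)
print('bed back',bl,br,ang(bl,br)); print('fence foot',fl,fr,ang(fl,fr)); print('fence top',tl,tr,ang(tl,tr))
s1,s0=w(510,248,32),w(500,347,32); print('stop',s1,s0,ang(s0,s1))
p1,p2=w(252,139,18),w(561,155,18); print('posts',p1,p2,ang(p1,p2))
c=[w(383,190,64),w(479,186,64),w(482,312,64),w(392,318,64)]
print('carton',np.mean(c,0),[ang(c[0],c[1]),ang(c[3],c[2]),ang(c[3],c[0]),ang(c[2],c[1])])
E
```

```text
bed back [442.15823373 -54.48181559] [ 648.96941448 -117.1072694 ] (-0.294, 216.1)
fence foot [ 397.6682208  -193.68630773] [ 580.78690134 -250.30888412] (-0.3, 191.7)
fence top [ 400.35526708 -193.59829867] [ 592.55931821 -252.3478502 ] (-0.297, 201.0)
stop [ 602.19696   -169.5397023] [ 580.35490934 -245.83106387] (1.292, 79.4)
posts [438.86540289 -48.6926787 ] [ 653.02222906 -114.53518046] (-0.298, 224.0)
carton [ 545.94456707 -153.01265548] [(-0.208, 62.0), (-0.179, 63.1), (1.383, 88.0), (1.396, 86.2)]
```

```bash
python3 -c "
from h import *
plan([546,-153,400],-0.187,2)"
```

```text
[[[0.5, 1.24, 0.24, -0.031, 8.54], [0.46, 1.25, 0.24, -0.031, 8.54]]]
```

>>> play_rows([
  [[0.5, 1.2, 0, -0.033, 8.54], [0.5, 1.3, 0, -0.032, 8.54], [0, 0, 4, 0, 8.54], [0, 0, 4, 0, 8.54], [0, 0, 4, 0, 8.54]],
])

```text
time: 3.65
position: [547.4, -152.6, 283.7]
orientation: [0.001, 0.769, 0.64, 0.001]
force: [-0.2, -0.3, -0.1]
gripper_width: 1.001
```

```bash
python3 - <<'E'
from h import *
s=sensors.state(); print(s['position'],heading(),s['force'],s['time'])
P=campose('wrist'); a=capture('wrist')
cv2.imwrite('pics/w3.png',cv2.resize(a,(800,600),interpolation=cv2.INTER_CUBIC))
E
```

```text
[ 547.42766825 -152.6048921   283.65346932] -0.18273875576042767 [-0.24016156 -0.28493819 -0.14536128] 3.65
```

View pics/w3.png

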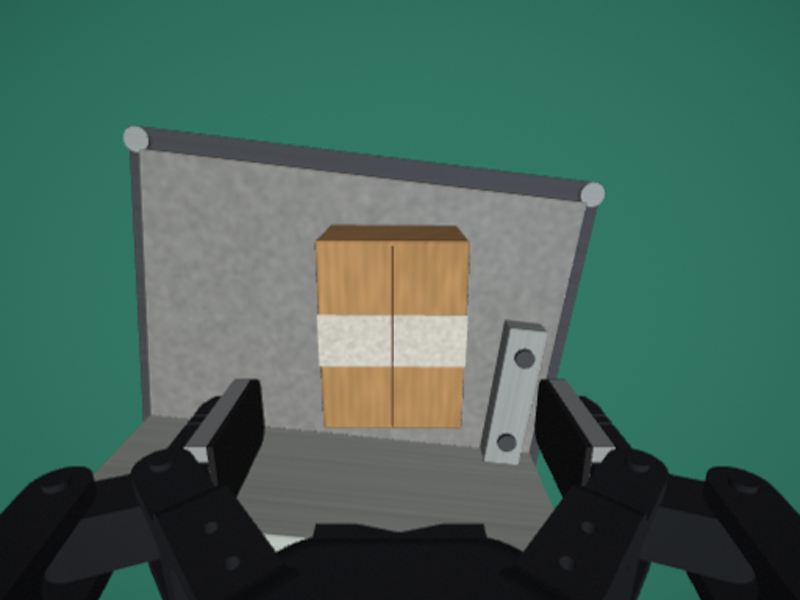

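```bash
python3 - <<'E'
from h import *
P=campose('wrist'); k=512/800
def w(u,v,z): return ray(P,(u+.5)*k-.5,(v+.5)*k-.5,z)[:2]
def ang(a,b): d=b-a; return round(float(np.arctan2(d[1],d[0])),3), round(float(np.linalg.norm(d)),1)
bl,br=w(141,151,18),w(589,207,18); fl,fr=w(152,415,18),w(483,447,18)
print('bed back',bl,br,ang(bl,br)); print('fence foot',fl,fr,ang(fl,fr))
s1,s0=w(508,324,32),w(486,461,32); print('stop',s1,s0,ang(s0,s1))
c=[w(317,241,64),w(468,241,64),w(462,427,64),w(324,427,64)]
m=np.mean(c,0);print('carton',m,[ang(c[0],c[1]),ang(c[3],c[2]),ang(c[3],c[0]),ang(c[2],c[1])])
for f in [fl]: print('corner', f+190*np.array([np.cos(-.297),np.sin(-.297)]))
plan([*m,206],-0.185,2)
E
```

```text
bed back [438.51043022 -55.1037874 ] [ 641.54706868 -118.61477867] (-0.303, 212.7)
fence foot [ 396.70433684 -189.47576352] [ 574.40425716 -242.104463  ] (-0.288, 185.3)
stop [ 594.3291675  -165.37155798] [ 573.88122258 -240.90214873] (1.306, 78.2)
carton [ 540.88479192 -150.72812367] [(-0.181, 59.1), (-0.177, 61.2), (1.374, 83.4), (1.4, 83.2)]
corner [ 578.38589923 -245.07980914]
[[[0.02, -0.18, 3.54, 0.001, 8.54], [0.02, -0.18, 3.54, 0.001, 8.54]]]
```

>>> play_rows([
  [[0, -0.15, 3.5, 0, 8.54], [0, -0.15, 3.0, 0, 8.54], [0, 0, 1.0, 0, 8.54], [0, 0, 0, 0, 8.54]],
])

```text
time: 4.1
position: [543.3, -152.2, 208.9]
orientation: [-0.001, 0.769, 0.639, -0.001]
force: [0.1, 0.2, -0.3]
gripper_width: 1.001
```

>>> play_rows([
  [[0, 0, 0, 0, 6.0], [0, 0, 0, 0, 6.0], [0, 0, 0, 0, 6.0], [0, 0, 0, 0, 6.0], [0, 0, 0, 0, 6.0]],
], newtons=25)

```text
time: 4.6
position: [544.4, -152.7, 211.6]
orientation: [0.001, 0.769, 0.639, 0.001]
force: [0.5, -0.1, 7.4]
gripper_width: 0.744
```

```bash
python3 - <<'E'
from h import *
s=sensors.state(); print(s['position'],heading(),s['force'],s['time'],s['gripper_width']*85)
P=campose('wrist'); a=capture('wrist')
cv2.imwrite('pics/w4.png',cv2.resize(a,(800,600),interpolation=cv2.INTER_CUBIC))
E
```

```text
[ 544.40017183 -152.71598702  211.59992555] -0.18483141229596498 [ 0.54505171 -0.14495338  7.38011389] 4.6 63.24909110046178
```

View pics/w4.png

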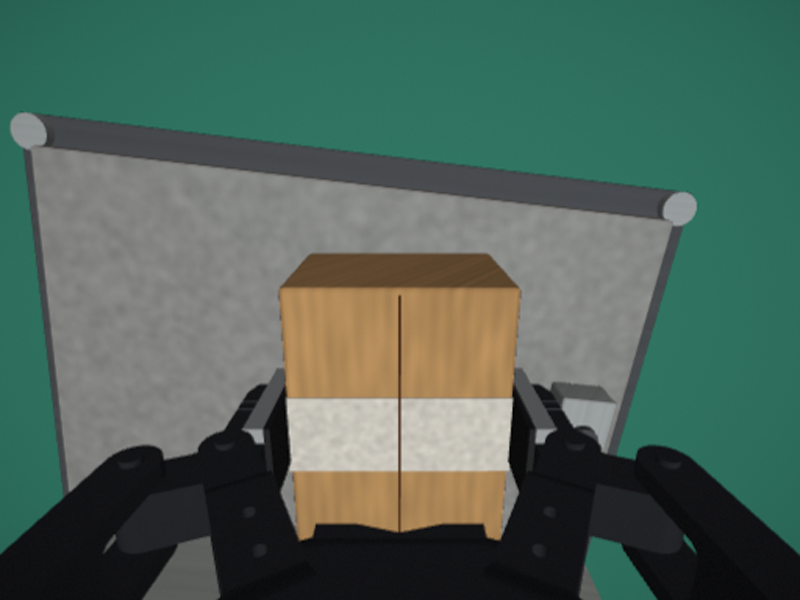

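>>> play_rows([
  [[0, 0, -0.2, 0.03, 6.0], [-0.2, 0.2, 0, 0.03, 6.0], [-0.6, 0.6, 0, 0.03, 6.0], [-0.8, 0.7, 0, 0.022, 6.0], [-0.8, 0.7, 0, 0, 6.0]],
])

```text
time: 5.15
position: [558.7, -182.4, 211.7]
orientation: [0.0, 0.804, 0.594, -0.0]
force: [-0.3, 1.4, 0.0]
gripper_width: 0.74
```

>>> play_rows([
  [[-0.5, 0.4, 0, 0, 6.0], [-0.3, 0.1, 0, 0, 6.0], [0, 0, 0, 0, 6.0], [0, 0, 0, 0, 6.0]],
])

```text
time: 5.55
position: [560.4, -191.0, 211.7]
orientation: [0.0, 0.804, 0.594, -0.0]
force: [0.6, -1.2, 0.9]
gripper_width: 0.742
```

```bash
python3 - <<'E'
from h import *
s=sensors.state(); h=heading();print(s['position'],h,s['force'],s['time'],s['gripper_width']*85)
ex=np.array([np.cos(-.297),np.sin(-.297)]);ey=np.array([-ex[1],ex[0]]);print('fix force',s['force'][:2]@ex,s['force'][:2]@ey)
a=capture('wrist')
cv2.imwrite('pics/w5.png',cv2.resize(a,(800,600),interpolation=cv2.INTER_CUBIC))
E
```

```text
[ 560.42793929 -190.97595579  211.7183075 ] -0.29753632640184613 [ 0.5918543  -1.18334021  0.91571562] 5.55 63.09358318748264
fix force 0.9122500870162691 -0.9583242371225594
```

View pics/w5.png

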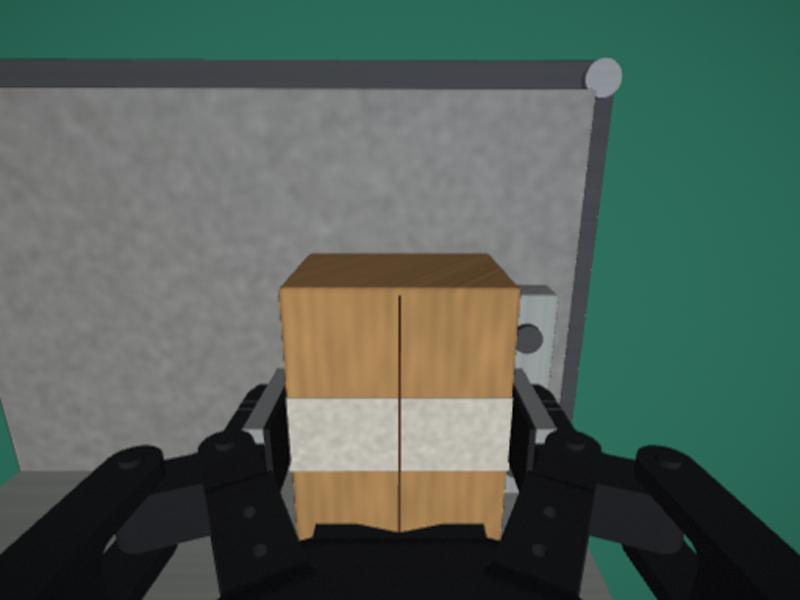

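>>> play_rows([
  [[0, 0.2, 0, 0, 6.0], [0, 0.2, 0, 0, 6.0], [0, 0.2, 0, 0, 6.0], [0, 0, 0, 0, 6.0], [0, 0, 0, 0, 6.0]],
])

```text
time: 6.1
position: [563.5, -191.4, 211.7]
orientation: [-0.004, 0.804, 0.595, -0.002]
force: [-12.1, 3.6, 14.2]
gripper_width: 0.744
```

>>> play_rows([
  [[-0.2, 0, 0, 0, 6.0], [-0.2, 0, 0, 0, 6.0], [-0.2, 0, 0, 0, 6.0], [0, 0, 0, 0, 6.0], [0, 0, 0, 0, 6.0]],
])

```text
time: 6.6
position: [562.9, -193.3, 211.7]
orientation: [-0.005, 0.803, 0.596, -0.0]
force: [-9.7, 11.5, 15.5]
gripper_width: 0.738
```

```bash
cat >> h.py <<'E'
def rep(y=-.297):
    s=sensors.state(); ex=np.array([np.cos(y),np.sin(y)]);ey=np.array([-ex[1],ex[0]]); p=s['position'][:2]-[581,-247.5]; f=s['force']
    print('t %.2f fix xy %.1f %.1f z %.1f head %.3f  F fix %.1f %.1f %.1f tz %.2f w %.1f'%(s['time'],p@ex,p@ey,s['position'][2],heading(),f[:2]@ex,f[:2]@ey,f[2],s['wrist_torque'][2],s['gripper_width']*85))
E
python3 -c "
from h import *
rep()"
```

```text
t 6.60 fix xy -33.2 46.5 z 211.7 head -0.294  F fix -12.7 8.1 15.5 tz -0.30 w 62.7
```

>>> play_rows([
  [[0, -0.4, -0.1, 0, 6.0], [0, 0, -0.1, 0, 6.0], [-0.2, 0, 0, 0, 6.0], [0, 0, 0, 0, 6.0], [0, 0, 0, 0, 6.0]],
])

```text
time: 7.1
position: [560.6, -195.5, 213.0]
orientation: [-0.002, 0.803, 0.595, 0.001]
force: [-0.0, 9.1, -1.0]
gripper_width: 0.744
```

```bash
python3 -c "
from h import *
rep()"
```

```text
t 7.10 fix xy -34.7 43.8 z 213.0 head -0.295  F fix -2.7 8.7 -1.0 tz -0.30 w 63.3
```

>>> play_rows([
  [[-0.2, 0, 0, 0, 6.0], [0, 0, 0, 0, 6.0], [0, 0.2, 0, 0, 6.0], [0, 0, 0, 0, 6.0], [0, 0, 0, 0, 6.0]],
])

```text
time: 7.6
position: [561.4, -196.2, 212.6]
orientation: [-0.004, 0.803, 0.596, 0.001]
force: [-1.6, 13.3, 1.5]
gripper_width: 0.74
```

```bash
python3 - <<'E'
from h import *
rep()
a=capture('wrist')
cv2.imwrite('pics/w6.png',cv2.resize(a,(800,600),interpolation=cv2.INTER_CUBIC))
E
```

```text
t 7.60 fix xy -33.7 43.4 z 212.6 head -0.295  F fix -5.4 12.3 1.5 tz -0.53 w 62.9
```

View pics/w6.png

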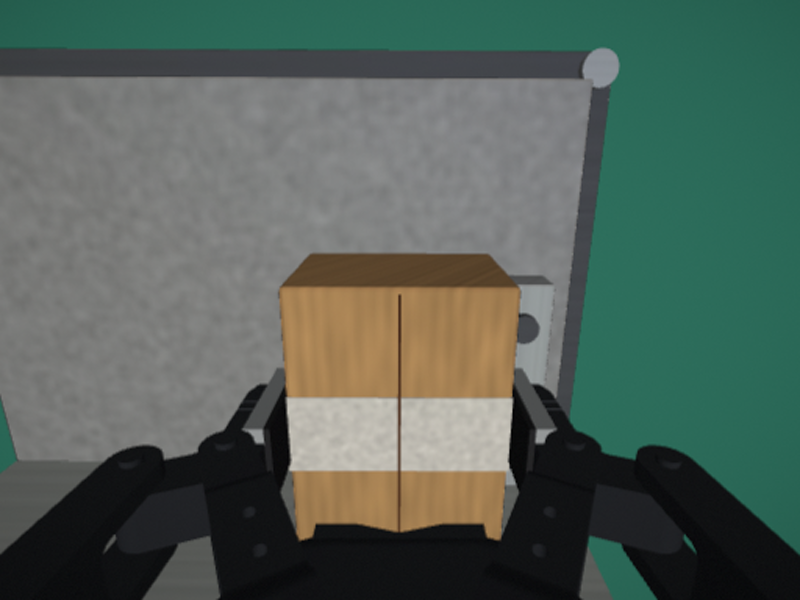

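>>> play_rows([
  [[0, 0.1, 0, 0, 6.0], [0, 0, 0, 0, 8.54], [0, 0, 0, 0, 8.54], [0, 0, 0, 0, 8.54], [0, 0, 0, 0, 8.54]],
])

```text
time: 8.15
position: [562.4, -202.5, 213.9]
orientation: [0.001, 0.804, 0.594, -0.0]
force: [-0.4, 0.4, -0.2]
gripper_width: 1.001
```

>>> play_rows([
  [[0.2, -0.2, 0, 0, 8.54], [0, 0, -1.5, 0, 8.54], [0, 0, -4, 0, 8.54], [0, 0, -4, 0, 8.54], [0, 0, -4, 0, 8.54]],
])

```text
time: 8.65
position: [560.8, -199.1, 351.2]
orientation: [0.0, 0.804, 0.595, 0.0]
force: [0.5, 0.1, -0.3]
gripper_width: 1.005
```

>>> play_rows([
  [[0, 0, -4, 0, 8.54], [0, 0, -2, 0, 8.54], [0, 0, 0, 0, 8.54], [0, 0, 0, 0, 8.54]],
])

```text
time: 9.05
position: [560.8, -199.0, 409.8]
orientation: [0.001, 0.804, 0.595, 0.001]
force: [0.6, 0.1, -1.5]
gripper_width: 1.002
```

```bash
python3 - <<'E'
from h import *
rep()
P=campose('wrist');a=capture('wrist')
cv2.imwrite('pics/w7.png',cv2.resize(a,(800,600),interpolation=cv2.INTER_CUBIC))
for q in ['corner','lower_carton']:
    for d in place_of('wrist',q)[:1]: print(q,d['confidence'],(P[2]@np.array(d['xyz'])+P[1]).round(1))
P=campose('top');capture('top')
for d in place_of('top','upper_carton')[:5]: print(d['confidence'],(P[2]@np.array(d['xyz'])+P[1]).round(1))
E
```

```text
t 9.05 fix xy -33.5 40.5 z 409.8 head -0.297  F fix 0.6 0.3 -1.5 tz -0.04 w 85.2
lower_carton 0.87 [ 557.9 -195.2   15.2]
0.93 [361.9 287.3   1.6]
0.76 [336.4 148.4  -1.4]
0.74 [502.5 287.1   1.2]
0.64 [223.3 345.5  -1.7]
```

View pics/w7.png

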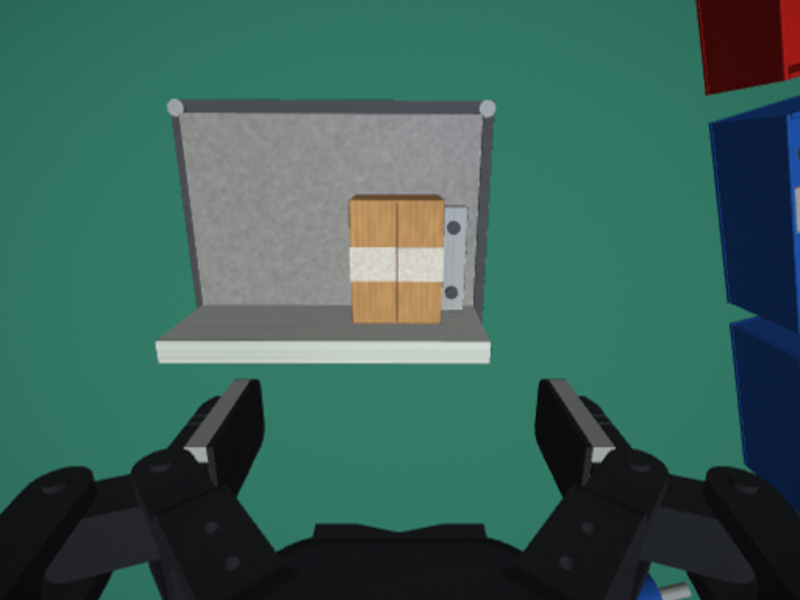

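```bash
python3 - <<'E'
from h import *
c,t,r=campose('wrist'); k=512/800
rep()
y=-.297; F=np.array([[np.cos(y),np.sin(y)],[-np.sin(y),np.cos(y)]])
for dz in (0,4,8):
    P=(c,t+[0,0,dz],r)
    def w(u,v,z): return (F@(ray(P,(u+.5)*k-.5,(v+.5)*k-.5,z)[:2]-[581,-247.5])).round(1)
    print(dz,'carton',[w(*p,64) for p in [(350,198),(443,198),(441,322),(353,322)]])
    print(' stop R',w(467,207,32),w(462,308,32),'fence top front',w(190,341,96),w(490,341,96),'foot',w(203,305,18),'bed',w(180,113,18),w(482,114,18))
E
```

```text
t 9.30 fix xy -33.7 40.5 z 407.3 head -0.297  F fix -0.3 -0.6 0.1 tz -0.04 w 84.9
0 carton [array([-65.6,  87.2]), array([-4.7, 87.3]), array([-3.7,  0.8]), array([-66.2,   0.7])]
 stop R [15.8 77.9] [15.3  0.6] fence top front [-168.4   -0.6] [25.3 -0.4] foot [-191.6   -1.7] bed [-190.2  142.7] [ 25.7 142.1]
4 carton [array([-66. ,  86.9]), array([-4.3, 86.9]), array([-3.3, -0.7]), array([-66.6,  -0.7])]
 stop R [16.4 77.5] [15.8 -0.7] fence top front [-170.4   -2.3] [26.1 -2.1] foot [-193.4   -3. ] bed [-192.   143.1] [ 26.4 142.4]
8 carton [array([-66.5,  86.5]), array([-3.9, 86.5]), array([-2.9, -2.1]), array([-67. ,  -2.2])]
 stop R [17.  77.1] [16.4 -2.1] fence top front [-172.3   -3.9] [26.9 -3.7] foot [-195.2   -4.3] bed [-193.8  143.4] [ 27.  142.7]
```

The lower carton looks home. In the wrist view its right face meets the stop at column 443, and its front is level with the fence face; the measured gaps are about 1 mm. The upper carton is the brown one at about (503,286), heading about -0.28. Next I'll move over it.

>>> play_rows([
  [[4, -1.8, 0, 0, 8.54], [4, -1.8, 0, 0, 8.54], [4.1, -1.8, 0, 0, 8.54], [4.1, -1.8, 0, 0, 8.54], [4.1, -1.8, 0, 0, 8.54]],
])

```text
time: 9.8
position: [533.7, 23.0, 407.9]
orientation: [-0.0, 0.804, 0.595, -0.001]
force: [0.7, 0.3, -0.1]
gripper_width: 1.0
```

>>> play_rows([
  [[4.1, -1.8, 0, 0, 8.54], [4.1, -1.8, 0, 0, 8.54], [4.1, -1.8, 0, 0, 8.54], [4.1, -1.8, 0, 0, 8.54], [4, -1.8, 0, 0, 8.54]],
])

```text
time: 10.3
position: [507.4, 244.5, 407.9]
orientation: [-0.0, 0.804, 0.595, -0.001]
force: [0.8, -0.5, 0.5]
gripper_width: 0.999
```

>>> play_rows([
  [[4, -1.8, 0, 0, 8.54], [0, 0, 2, 0, 8.54], [0, 0, 0, 0, 8.54], [0, 0, 0, 0, 8.54], [0, 0, 0, 0, 8.54]],
])

```text
time: 10.8
position: [503.3, 284.8, 389.0]
orientation: [0.0, 0.805, 0.594, -0.0]
force: [0.9, 0.5, 0.0]
gripper_width: 1.001
```

```bash
python3 - <<'E'
from h import *
print(sensors.state()['position'],sensors.state()['qpos'].round(2));rep()
a=capture('wrist')
cv2.imwrite('pics/w8.png',cv2.resize(a,(800,600),interpolation=cv2.INTER_CUBIC))
E
```

```text
[503.26939928 284.84263747 389.01446425] [-0.58  0.36  0.02  1.76 -0.01  1.02 -0.85]
t 10.80 fix xy -230.1 486.3 z 389.0 head -0.299  F fix 0.8 0.7 0.0 tz 0.01 w 85.1
```

View pics/w8.png

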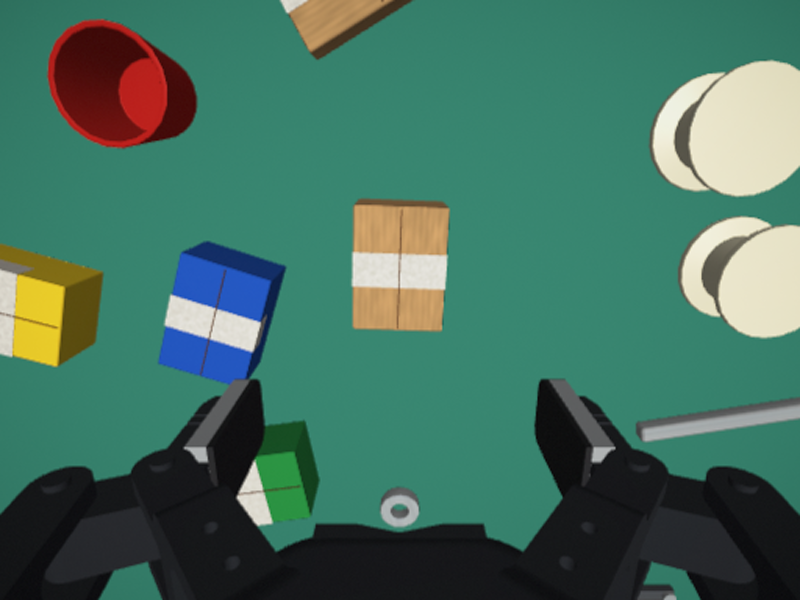

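The brown carton with the white tape at (400,267) is the upper carton. The flat carton shows at the top edge, and the coloured ones are look-alikes. This view serves as the enlarged confirmation.

```bash
python3 - <<'E'
from h import *
c,t,r=campose('wrist'); k=512/800
def ang(a,b): d=b-a; return round(float(np.arctan2(d[1],d[0])),3), round(float(np.linalg.norm(d)),1)
for dz in (0,4):
    P=(c,t+[0,0,dz],r)
    c4=[ray(P,(u+.5)*k-.5,(v+.5)*k-.5,46)[:2] for u,v in [(355,205),(449,208),(443,330),(353,328)]]
    m=np.mean(c4,0); print(m,[ang(c4[0],c4[1]),ang(c4[3],c4[2]),ang(c4[3],c4[0]),ang(c4[2],c4[1])])
plan([*m,250],-0.315,3)
E
```

```text
[504.69663141 282.60525421] [(-0.331, 62.0), (-0.324, 64.2), (1.227, 86.6), (1.253, 86.1)]
[504.41736489 281.65979187] [(-0.331, 62.8), (-0.324, 65.0), (1.227, 87.7), (1.253, 87.2)]
[[[-0.09, 0.07, 4.64, 0.005, 8.54], [-0.09, 0.07, 4.64, 0.005, 8.54], [-0.09, 0.07, 4.64, 0.005, 8.54]]]
```

>>> play_rows([
  [[-0.1, 0.1, 4, 0.01, 8.54], [-0.1, 0.1, 4, 0.01, 8.54], [-0.1, 0, 4, 0.01, 8.54], [0, 0, 4, 0, 8.54], [0, 0, 3.2, 0, 8.54]],
])

```text
time: 11.35
position: [503.9, 281.6, 195.4]
orientation: [0.0, 0.813, 0.582, -0.0]
force: [0.0, 0.4, 0.2]
gripper_width: 0.996
```

>>> play_rows([
  [[0, 0, 1.5, 0, 8.54], [0, 0, 0, 0, 8.54], [0, 0, 0, 0, 6.0], [0, 0, 0, 0, 6.0], [0, 0, 0, 0, 6.0]],
], newtons=40)

```text
time: 11.85
position: [504.6, 283.4, 183.8]
orientation: [0.0, 0.813, 0.583, 0.002]
force: [0.3, 0.0, 3.9]
gripper_width: 0.738
```

>>> play_rows([
  [[0, 0, 0, 0, 6.0], [0, 0, 0, 0, 6.0], [0, 0, 0, 0, 6.0]],
])

```text
time: 12.15
position: [504.6, 283.4, 183.8]
orientation: [0.0, 0.813, 0.583, 0.002]
force: [-0.3, -1.4, 7.1]
gripper_width: 0.744
```

```bash
python3 - <<'E'
from h import *
print(sensors.state()['position']);rep()
a=capture('wrist')
cv2.imwrite('pics/w9.png',cv2.resize(a,(800,600),interpolation=cv2.INTER_CUBIC))
E
```

```text
[504.61423461 283.42410953 183.8214594 ]
t 12.15 fix xy -228.4 485.3 z 183.8 head -0.327  F fix 0.2 -1.4 7.1 tz -0.06 w 63.2
```

View pics/w9.png

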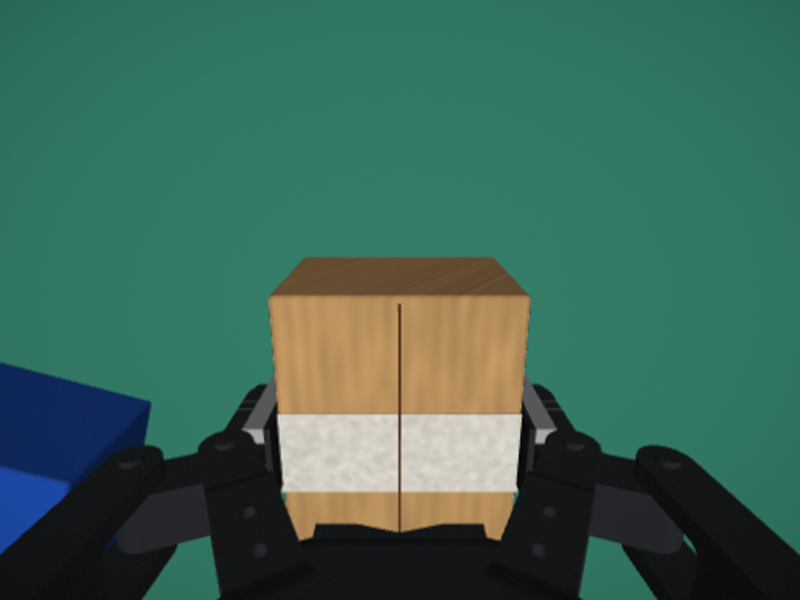

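```bash
python3 - <<'E'
from h import *
c=camera_info('wrist'); H=np.array(c['hand_eye']); k=512/800
def tx(v,depth):  # tool x at tool-z depth
    d=H[:3,:3]@np.array([0,-((v+.5)*k-.5-c['cy'])/c['fy'],-1]); return H[0,3]+d[0]*(depth-H[2,3])/d[2]
for n,z,top,vs in [('low',211.6,64,(288,398,471)),('up',183.8,46,(296,413,491))]:
    for dz in (0,5): print(n,dz,[round(tx(v,z-top+dz),1) for v in vs])
E
```

```text
low 0 [np.float64(41.7), np.float64(9.8), np.float64(-14.2)]
low 5 [np.float64(40.2), np.float64(7.0), np.float64(-18.0)]
up 0 [np.float64(42.5), np.float64(11.0), np.float64(-13.1)]
up 5 [np.float64(41.0), np.float64(8.0), np.float64(-17.2)]
```

```bash
python3 -c "
from h import *
plan([561,-194,320],-0.297,12,start=((504.6,283.4,320),-0.327),hand=6.0)"
```

```text
[[[-3.62, 1.72, -0.0, -0.003, 6.0], [-3.62, 1.71, -0.0, -0.003, 6.0], [-3.63, 1.7, -0.0, -0.003, 6.0], [-3.63, 1.7, -0.0, -0.003, 6.0], [-3.63, 1.69, -0.0, -0.003, 6.0]]]
[[[-3.64, 1.68, -0.0, -0.003, 6.0], [-3.64, 1.67, -0.0, -0.003, 6.0], [-3.65, 1.66, -0.0, -0.003, 6.0], [-3.65, 1.65, -0.0, -0.003, 6.0], [-3.65, 1.64, -0.0, -0.003, 6.0]]]
[[[-3.66, 1.63, -0.0, -0.003, 6.0], [-3.66, 1.62, -0.0, -0.003, 6.0]]]
```

>>> play_rows([
  [[0, 0, -2, 0, 6.0], [0, 0, -4, 0, 6.0], [0, 0, -4, 0, 6.0], [0, 0, -3.6, 0, 6.0], [0, 0, 0, 0, 6.0]],
])

```text
time: 12.7
position: [505.4, 284.0, 323.9]
orientation: [0.0, 0.813, 0.583, 0.005]
force: [1.6, 0.1, -1.9]
gripper_width: 0.743
```

>>> play_rows([
  [[-3.0, 1.5, 0, -0.003, 6.0], [-3.6, 1.7, 0, -0.003, 6.0], [-3.6, 1.7, 0, -0.003, 6.0], [-3.6, 1.7, 0, -0.003, 6.0], [-3.6, 1.7, 0, -0.003, 6.0]],
])

```text
time: 13.2
position: [526.8, 90.0, 317.0]
orientation: [-0.0, 0.808, 0.589, -0.001]
force: [0.3, -0.1, -2.5]
gripper_width: 0.744
```

>>> play_rows([
  [[-3.6, 1.7, 0, -0.003, 6.0], [-3.6, 1.7, 0, -0.003, 6.0], [-3.6, 1.7, 0, -0.003, 6.0], [-3.6, 1.7, 0, -0.003, 6.0], [-3.6, 1.6, 0, -0.003, 6.0]],
])

```text
time: 13.7
position: [552.8, -106.8, 317.0]
orientation: [-0.0, 0.804, 0.595, -0.0]
force: [0.7, -0.2, -3.4]
gripper_width: 0.743
```

>>> play_rows([
  [[-3.6, 1.6, 0, 0, 6.0], [-3.0, 1.4, 0, 0, 6.0], [0, 0, 0, 0, 6.0], [0, 0, 0, 0, 6.0], [0, 0, 0, 0, 6.0]],
])

```text
time: 14.2
position: [562.4, -175.9, 316.9]
orientation: [-0.001, 0.804, 0.595, -0.0]
force: [0.6, 0.0, -2.3]
gripper_width: 0.744
```

```bash
python3 -c "
from h import *
s=sensors.state();print(s['position'],s['orientation'],s['qpos'].round(2));rep();plan([561,-194,270],-0.297,1,hand=6.0)"
```

```text
[ 562.37665963 -175.88963924  316.91577147] [-9.55374047e-04  8.03552421e-01  5.95233207e-01 -1.54058306e-04] [ 0.14  0.46  0.15  1.8  -0.09  0.89  0.04]
t 14.20 fix xy -38.8 63.0 z 316.9 head -0.296  F fix 0.6 0.2 -2.3 tz 0.00 w 63.3
[[[-1.77, 0.4, 4.69, 0.001, 6.0]]]
```

>>> play_rows([
  [[-0.9, 0.2, 0, 0, 6.0], [-0.9, 0.2, 0, 0, 6.0], [0, 0, 3, 0, 6.0], [0, 0, 2, 0, 6.0], [0, 0, 0.8, 0, 6.0]],
])

```text
time: 14.7
position: [562.5, -194.2, 259.9]
orientation: [-0.0, 0.803, 0.595, 0.002]
force: [-1.2, 8.3, 10.9]
gripper_width: 0.74
```

>>> play_rows([
  [[0, 0, 0, 0, 6.0], [0, 0, 0, 0, 6.0], [0, 0, 0, 0, 6.0]],
])

```text
time: 15.0
position: [561.8, -195.5, 260.4]
orientation: [0.0, 0.804, 0.595, 0.001]
force: [2.1, 2.2, 1.4]
gripper_width: 0.74
```

```bash
cat >> h.py <<'E'
def grasp(y=-.297):
    s=sensors.state(); g=s['position']+Rq(s['orientation'])@[0,0,155.]; ex=np.array([np.cos(y),np.sin(y)]);ey=np.array([-ex[1],ex[0]]); p=g[:2]-[581,-247.5]
    print('grasp pt fix %.1f %.1f z %.1f'%(p@ex,p@ey,g[2]))
E
python3 - <<'E'
from h import *
rep();grasp()
b=capture('scene'); cv2.imwrite('pics/sc.png',cv2.resize(b[110:300,60:300],(758,600),interpolation=cv2.INTER_CUBIC))
P=campose('scene');print(proj(P,[561,-195,60]))
E
```

```text
t 15.00 fix xy -33.6 44.2 z 260.4 head -0.296  F fix 1.3 2.8 1.4 tz -0.01 w 62.9
grasp pt fix -33.3 44.2 z 105.4
[120.82414654 217.85996954]
```

```bash
python3 - <<'E'
from h import *
a=capture('wrist'); b=capture('scene')
x=cv2.resize(a,(480,360),interpolation=cv2.INTER_AREA); P=campose('scene')
u,v=proj(P,[561,-195,60]).astype(int); y=cv2.resize(b[max(v-70,0):v+50,max(u-70,0):u+50],(320,320),interpolation=cv2.INTER_CUBIC)
o=np.zeros((360,800,3),np.uint8);o[:,:480]=x;o[:320,480:]=y;cv2.imwrite('pics/c.png',o);rep()
E
```

```text
t 15.15 fix xy -33.6 44.1 z 260.3 head -0.297  F fix 0.8 4.0 1.9 tz 0.03 w 63.6
```

View pics/c.png

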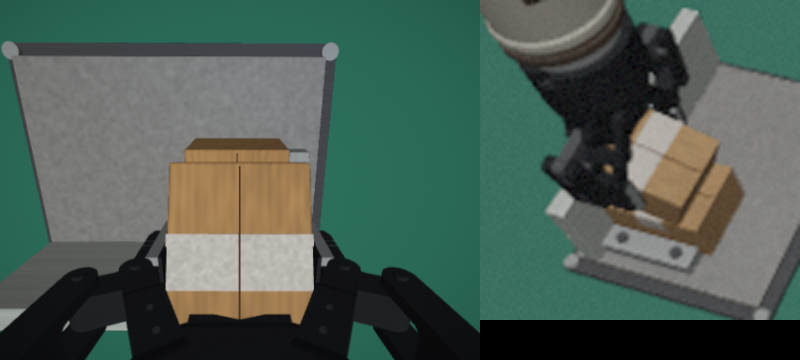

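The upper carton's fence edge caught on the fence top and pitched it in the grip. In this view its far end sits lower than it should. I'll lift it, set it on the free part of the bed, release and regrasp it level.

>>> play_rows([
  [[0.3, 0, -1, 0, 6.0], [0.3, 0, -2.5, 0, 6.0], [0, 0, -2.5, 0, 6.0], [0.6, -0.6, 0, 0, 6.0], [1, -2, 0, 0, 6.0]],
])

```text
time: 15.65
position: [543.0, -168.3, 320.2]
orientation: [0.001, 0.805, 0.594, 0.0]
force: [-1.1, 1.1, -3.5]
gripper_width: 0.742
```

>>> play_rows([
  [[1, -3, 0, 0, 6.0], [1, -3, 0, 0, 6.0], [0, -1, 0, 0, 6.0], [0, 0, 0, 0, 6.0], [0, 0, 0, 0, 6.0]],
])

```text
time: 16.15
position: [482.0, -128.0, 319.7]
orientation: [0.0, 0.804, 0.594, 0.0]
force: [0.5, 0.0, -3.0]
gripper_width: 0.743
```

```bash
python3 - <<'E'
from h import *
rep();grasp()
a=capture('wrist'); b=capture('scene')
x=cv2.resize(a,(480,360),interpolation=cv2.INTER_AREA); P=campose('scene')
u,v=proj(P,[530,-175,60]).astype(int); y=cv2.resize(b[max(v-70,0):v+50,max(u-50,0):u+70],(320,320),interpolation=cv2.INTER_CUBIC)
o=np.zeros((360,800,3),np.uint8);o[:,:480]=x;o[:320,480:]=y;cv2.imwrite('pics/c2.png',o)
E
```

```text
t 16.15 fix xy -129.6 85.3 z 319.7 head -0.298  F fix 0.5 0.2 -3.0 tz 0.01 w 63.2
grasp pt fix -129.5 85.2 z 164.7
```

View pics/c2.png

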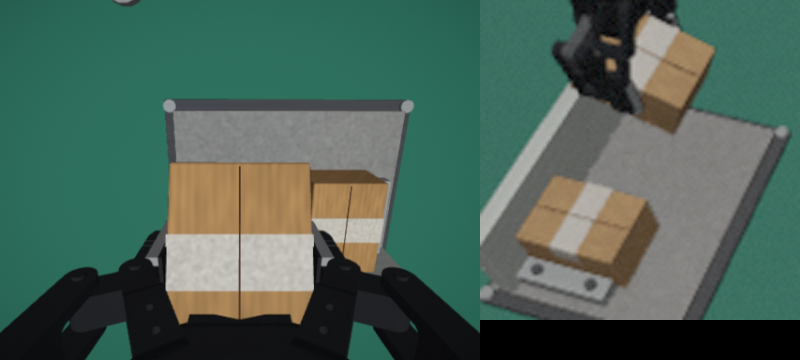

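The lower carton was knocked askew by that contact (right panel, about (588,225)). I'll park the upper carton level on the bed's free end, push the lower one home again, and then stack.

>>> play_rows([
  [[0, -1, 2, 0, 6.0], [0, 0, 3, 0, 6.0], [0, 0, 3, 0, 6.0], [0, 0, 2, 0, 6.0], [0, 0, 0.5, 0, 6.0]],
], newtons=20)

```text
time: 16.75
position: [471.8, -125.2, 212.9]
orientation: [-0.001, 0.804, 0.594, -0.002]
force: [-6.5, -3.2, 20.7]
gripper_width: 0.745
```

>>> play_rows([
  [[0, 0, 0.4, 0, 6.0], [0, 0, 0.4, 0, 6.0], [0, 0, 0.3, 0, 6.0], [0, 0, 0.2, 0, 6.0], [0, 0, 0, 0, 6.0]],
])

```text
time: 17.25
position: [474.8, -127.2, 204.5]
orientation: [0.003, 0.805, 0.594, 0.002]
force: [-0.5, -3.9, 12.7]
gripper_width: 0.744
```

```bash
python3 -c "
from h import *
rep();grasp()"
```

```text
t 17.25 fix xy -136.7 83.9 z 204.5 head -0.300  F fix 0.6 -3.9 12.7 tz 0.08 w 63.2
grasp pt fix -135.6 83.8 z 49.5
```

>>> play_rows([
  [[0, 0, 0, 0, 8.54], [0, 0, 0, 0, 8.54], [0, 0, 0, 0, 8.54], [0, 0, -3, 0, 8.54], [0, 0, -4, 0, 8.54]],
])

```text
time: 17.75
position: [471.1, -124.0, 270.5]
orientation: [-0.002, 0.804, 0.595, -0.002]
force: [0.2, -0.6, -0.0]
gripper_width: 1.002
```

>>> play_rows([
  [[-0.5, 3, -4, 0, 8.54], [-0.5, 3, -4, 0, 8.54], [-0.5, 2, -3, 0, 8.54], [0, 0, 0, 0, 8.54], [0, 0, 0, 0, 8.54]],
])

```text
time: 18.25
position: [544.1, -162.1, 381.5]
orientation: [0.0, 0.804, 0.595, 0.0]
force: [-0.2, 0.0, -0.1]
gripper_width: 1.0
```

```bash
python3 - <<'E'
from h import *
rep();print(sensors.state()['position'])
a=capture('wrist')
cv2.imwrite('pics/w10.png',cv2.resize(a,(800,600),interpolation=cv2.INTER_CUBIC))
E
```

```text
t 18.25 fix xy -60.2 70.9 z 381.5 head -0.297  F fix -0.2 -0.1 -0.1 tz -0.02 w 85.0
[ 544.14838608 -162.06520468  381.51328973]
```

View pics/w10.png

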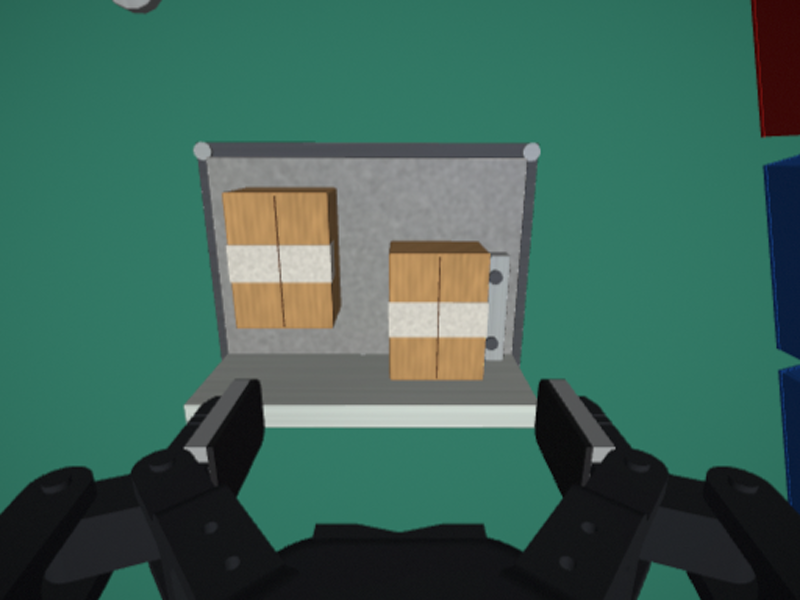

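That was my 12th picture, so from here I measure numerically. It shows the upper carton flat on the bed's free end, with its top at (224,192)–(334,327), and the lower carton near home at (389,253)–(484,380).

```bash
cat >> h.py <<'E'
def quad(pts,z,dz=4,y=-.297):
    c,t,r=campose('wrist'); P=(c,t+[0,0,dz],r); k=512/800
    F=np.array([[np.cos(y),np.sin(y)],[-np.sin(y),np.cos(y)]])
    q=[F@(ray(P,(u+.5)*k-.5,(v+.5)*k-.5,z)[:2]-[581,-247.5]) for u,v in pts]
    d=lambda a,b:(round(float(np.arctan2(*(q[b]-q[a])[::-1])),3),round(float(np.linalg.norm(q[b]-q[a])),1))
    print('centre fix',np.mean(q,0).round(1),'x edges',d(0,1),d(3,2),'y edges',d(3,0),d(2,1)); return q
E
python3 - <<'E'
from h import *
rep()
print(np.round(quad([(389,253),(489,251),(484,380),(390,380)],64),1).tolist())
quad([(224,192),(329,191),(334,327),(237,328)],64)
print(np.round(quad([(508,254),(502,359),(502,359),(508,254)],32),1).tolist())
print(np.round(quad([(220,404),(525,404),(525,404),(220,404)],96),1).tolist())
E
```

```text
t 18.30 fix xy -61.2 71.1 z 380.3 head -0.297  F fix -0.5 -0.7 -0.9 tz 0.05 w 84.9
centre fix [-35.3  42.2] x edges (0.021, 62.7) (0.001, 64.3) y edges (1.572, 88.3) (1.59, 89.6)
[[-67.1, 86.0], [-4.4, 87.3], [-2.7, -2.2], [-66.9, -2.3]]
centre fix [-135.3   79.9] x edges (0.01, 63.6) (0.012, 64.1) y edges (1.558, 87.9) (1.565, 87.8)
centre fix [15.7 38.7] x edges (-1.558, 80.0) (-1.558, 80.0) y edges (0.0, 0.0) (0.0, 0.0)
[[15.2, 78.7], [16.2, -1.3], [16.2, -1.3], [15.2, 78.7]]
centre fix [-77.2  -2.3] x edges (0.001, 188.7) (0.001, 188.7) y edges (0.0, 0.0) (0.0, 0.0)
[[-171.5, -2.4], [17.2, -2.2], [17.2, -2.2], [-171.5, -2.4]]
```

The lower carton is in fact still home: right face -3.5 against the stop at -4, front -2.2 against the fence at -2.3, yaw error about 0.01. The catch came from the upper carton sitting about 3 mm off-centre in the grip, towards the fence. I'll regrasp it centred.

>>> play_rows([
  [[0.3, -2.5, 0, -0.01, 8.54], [0.3, -2.5, 0, 0, 8.54], [0.3, -2.4, 1, 0, 8.54], [0, 0, 4, 0, 8.54], [0, 0, 4, 0, 8.54]],
])

```text
time: 18.8
position: [474.2, -131.2, 290.0]
orientation: [-0.0, 0.801, 0.599, 0.0]
force: [0.4, 0.5, -0.4]
gripper_width: 1.001
```

>>> play_rows([
  [[0, 0, 4, 0, 8.54], [0, 0, 3, 0, 8.54], [0, 0, 1.5, 0, 8.54], [0, 0, 0, 0, 8.54], [0, 0, 0, 0, 8.54]],
])

```text
time: 19.3
position: [474.6, -131.8, 205.5]
orientation: [-0.001, 0.801, 0.599, -0.001]
force: [0.5, -0.8, -1.0]
gripper_width: 1.001
```

```bash
python3 -c "
from h import *
rep();grasp()"
```

```text
t 19.30 fix xy -135.6 79.5 z 205.5 head -0.287  F fix 0.7 -0.6 -1.0 tz 0.04 w 85.1
grasp pt fix -136.0 79.4 z 50.5
```

>>> play_rows([
  [[0, 0, 0, 0, 6.0], [0, 0, 0, 0, 6.0], [0, 0, 0, 0, 6.0], [0, 0, 0, 0, 6.0], [0, 0, 0, 0, 6.0]],
], newtons=40)

```text
time: 19.8
position: [476.2, -132.4, 207.4]
orientation: [0.001, 0.801, 0.599, 0.001]
force: [-0.8, 0.5, 6.5]
gripper_width: 0.742
```

```bash
cat >> h.py <<'E'
def edges(a):
    "rows (800-px scale) of far top edge and tape edges, mean of cols 225-245; widths of brown at far edge/tape"
    p=a[:,225:246].astype(float).mean(1); b=p[:,0]; v=p.sum(1)
    d=np.diff(v); print('rows', [(int(i*800/512+1.6),int(d[i])) for i in range(150,335) if abs(d[i])>60 and abs(d[i])==max(abs(d[max(i-2,0):i+3]))])
    hsv=cv2.cvtColor(a,cv2.COLOR_BGR2HSV); m=(hsv[...,0]>8)&(hsv[...,0]<22)&(hsv[...,1]>90)&(hsv[...,2]>130)
    for r in (195,205,215,225,250): 
        c=np.where(m[r])[0]; c=c[(c>150)&(c<360)]; print(r,(c.min(),c.max()) if len(c) else None)
E
python3 - <<'E'
from h import *
print('old w9'); edges(cv2.resize(cv2.imread('pics/w9.png'),(512,384),interpolation=cv2.INTER_AREA))
print('now'); rep();grasp(); edges(capture('wrist'))
E
```

```text
old w9
rows [(295, 69), (414, 136), (492, -92)]
195 (np.int64(172), np.int64(338))
205 (np.int64(173), np.int64(337))
215 (np.int64(174), np.int64(336))
225 (np.int64(175), np.int64(335))
250 (np.int64(177), np.int64(334))
now
t 19.80 fix xy -133.9 79.4 z 207.4 head -0.287  F fix -0.9 0.2 6.5 tz 0.01 w 63.0
grasp pt fix -133.7 79.5 z 52.4
rows [(248, -94), (282, 86), (396, 99), (473, -98)]
195 (np.int64(176), np.int64(334))
205 (np.int64(177), np.int64(333))
215 (np.int64(178), np.int64(333))
225 (np.int64(179), np.int64(332))
250 (np.int64(181), np.int64(330))
```

>>> play_rows([
  [[0, 0, -2, 0, 6.0], [0, 0, -3.5, 0, 6.0], [0, 0, -3.5, 0, 6.0], [0, 0, -1, 0.01, 6.0], [0, 0, 0, 0, 6.0]],
])

```text
time: 20.35
position: [476.3, -132.4, 307.8]
orientation: [0.001, 0.804, 0.595, 0.001]
force: [0.1, 0.1, -3.2]
gripper_width: 0.739
```

>>> play_rows([
  [[-0.5, 2, 0, 0, 6.0], [-0.8, 2.5, 0, 0, 6.0], [-0.8, 2.5, 0, 0, 6.0], [-0.5, 2, 0, 0, 6.0], [-0.3, 0.9, 0, 0, 6.0]],
])

```text
time: 20.85
position: [562.3, -189.7, 303.9]
orientation: [-0.001, 0.804, 0.594, -0.001]
force: [0.2, -0.3, -1.5]
gripper_width: 0.741
```

>>> play_rows([
  [[0, 0, 0, 0, 6.0], [0, 0, 0, 0, 6.0], [0, 0, 0, 0, 6.0]],
])

```text
time: 21.15
position: [560.8, -188.2, 305.6]
orientation: [-0.001, 0.804, 0.595, -0.001]
force: [-0.1, -0.6, -2.2]
gripper_width: 0.74
```

```bash
python3 - <<'E'
from h import *
rep();grasp(); edges(capture('wrist'))
E
```

```text
t 21.15 fix xy -36.6 50.8 z 305.6 head -0.296  F fix 0.1 -0.6 -2.2 tz -0.09 w 62.9
grasp pt fix -37.0 50.9 z 150.6
rows [(243, 112), (248, -90), (282, 81), (396, 147), (473, -89)]
195 (np.int64(176), np.int64(334))
205 (np.int64(177), np.int64(333))
215 (np.int64(178), np.int64(332))
225 (np.int64(179), np.int64(332))
250 (np.int64(181), np.int64(330))
```

>>> play_rows([
  [[-0.1, 0.2, 1, 0, 6.0], [0, 0, 1.8, 0, 6.0], [0, 0, 1.2, 0, 6.0], [0, 0, 0.6, 0, 6.0], [0, 0, 0, 0, 6.0]],
])

```text
time: 21.7
position: [562.9, -190.2, 259.0]
orientation: [-0.001, 0.804, 0.595, -0.001]
force: [-0.1, -0.1, -2.2]
gripper_width: 0.745
```

>>> play_rows([
  [[0, 0, 0, 0, 6.0], [0, 0, 0, 0, 6.0]],
])

```text
time: 21.9
position: [563.9, -190.7, 261.0]
orientation: [0.0, 0.804, 0.595, 0.0]
force: [0.5, 1.1, -0.8]
gripper_width: 0.742
```

```bash
python3 - <<'E'
from h import *
rep();grasp(); a=capture('wrist');edges(a);cv2.imwrite('pics/w11.png',a)
# lower carton's far top edge / sides seen beyond the upper
hsv=cv2.cvtColor(a,cv2.COLOR_BGR2HSV); m=(hsv[...,0]>8)&(hsv[...,0]<22)&(hsv[...,1]>90)
for r in range(130,184,4):
    c=np.where(m[r])[0]; print(r,(c.min(),c.max(),int(hsv[r,240,2])) if len(c) else None)
E
```

```text
t 21.90 fix xy -33.0 49.3 z 261.0 head -0.297  F fix 0.2 1.2 -0.8 tz 0.00 w 63.0
grasp pt fix -32.8 49.3 z 106.0
rows [(240, -104), (282, 80), (396, 144), (473, -88)]
195 (np.int64(176), np.int64(334))
205 (np.int64(177), np.int64(333))
215 (np.int64(178), np.int64(332))
225 (np.int64(179), np.int64(332))
250 (np.int64(181), np.int64(330))
130 None
134 None
138 None
142 None
146 None
150 None
154 None
158 (np.int64(206), np.int64(298), 92)
162 (np.int64(194), np.int64(316), 90)
166 (np.int64(190), np.int64(320), 93)
170 (np.int64(186), np.int64(324), 91)
174 (np.int64(183), np.int64(327), 93)
178 (np.int64(179), np.int64(331), 92)
182 (np.int64(176), np.int64(335), 162)
```

>>> play_rows([
  [[-0.2, -0.2, 0.2, 0, 6.0], [0, 0, 0.3, 0, 6.0], [0, 0, 0.3, 0, 6.0], [0, 0, 0, 0, 6.0], [0, 0, 0, 0, 6.0]],
])

```text
time: 22.45
position: [561.0, -192.2, 253.4]
orientation: [0.0, 0.804, 0.595, 0.0]
force: [-2.6, 0.1, 6.4]
gripper_width: 0.743
```

```bash
python3 - <<'E'
from h import *
rep();grasp(); edges(capture('wrist'))
E
```

```text
t 22.45 fix xy -35.3 47.1 z 253.4 head -0.297  F fix -2.5 -0.7 6.4 tz -0.03 w 63.1
grasp pt fix -35.3 47.1 z 98.4
rows [(239, -99), (282, 81), (396, 92), (473, -92)]
195 (np.int64(176), np.int64(334))
205 (np.int64(177), np.int64(333))
215 (np.int64(178), np.int64(333))
225 (np.int64(179), np.int64(332))
250 (np.int64(181), np.int64(330))
```

>>> play_rows([
  [[-0.1, 0, -0.1, 0, 6.0], [-0.1, 0, 0, 0, 6.0], [-0.1, 0, 0, 0, 6.0], [-0.1, 0, 0, 0, 6.0], [0, 0, 0, 0, 6.0]],
])

```text
time: 23.0
position: [560.0, -195.8, 253.4]
orientation: [0.0, 0.804, 0.595, 0.0]
force: [0.6, 0.1, 0.9]
gripper_width: 0.742
```

```bash
python3 - <<'E'
from h import *
rep();grasp(); edges(capture('wrist'))
E
```

```text
t 23.00 fix xy -35.2 43.3 z 253.4 head -0.297  F fix 0.6 0.3 0.9 tz -0.00 w 63.1
grasp pt fix -35.2 43.3 z 98.4
rows [(282, 80), (396, 93), (473, -87)]
195 (np.int64(176), np.int64(334))
205 (np.int64(177), np.int64(333))
215 (np.int64(178), np.int64(333))
225 (np.int64(179), np.int64(332))
250 (np.int64(181), np.int64(330))
```

>>> play_rows([
  [[-0.1, 0, 0.05, 0, 6.0], [-0.1, 0, 0.05, 0, 6.0], [0, 0, 0, 0, 6.0], [0, 0, 0, 0, 6.0]],
])

```text
time: 23.45
position: [559.9, -197.2, 253.4]
orientation: [0.0, 0.804, 0.595, 0.001]
force: [0.2, 3.3, 8.1]
gripper_width: 0.742
```

```bash
python3 - <<'E'
from h import *
rep();grasp(); edges(capture('wrist'))
E
```

```text
t 23.45 fix xy -34.9 42.0 z 253.4 head -0.296  F fix -0.8 3.2 8.1 tz -0.03 w 63.0
grasp pt fix -34.6 42.1 z 98.4
rows [(282, 79), (396, 94), (473, -87)]
195 (np.int64(176), np.int64(334))
205 (np.int64(177), np.int64(333))
215 (np.int64(178), np.int64(333))
225 (np.int64(179), np.int64(332))
250 (np.int64(181), np.int64(330))
```

>>> play_rows([
  [[-0.1, 0, 0, 0, 6.0], [-0.1, 0, 0, 0, 6.0], [0, 0, 0, 0, 6.0], [0, 0, 0, 0, 6.0]],
])

```text
time: 23.9
position: [559.8, -197.7, 253.4]
orientation: [-0.0, 0.804, 0.595, 0.002]
force: [0.1, 5.1, 8.1]
gripper_width: 0.743
```

```bash
python3 - <<'E'
from h import *
rep();grasp()
E
```

```text
t 23.90 fix xy -34.8 41.4 z 253.4 head -0.296  F fix -1.4 4.9 8.1 tz -0.26 w 63.1
grasp pt fix -34.6 41.9 z 98.4
```

>>> play_rows([
  [[-0.1, 0, 0.05, 0, 6.0], [-0.1, 0, 0, 0, 6.0], [-0.1, 0, 0, 0, 6.0], [0, 0, 0, 0, 6.0], [0, 0, 0, 0, 6.0]],
])

```text
time: 24.4
position: [559.7, -198.2, 253.4]
orientation: [-0.001, 0.803, 0.596, 0.003]
force: [1.4, 12.6, 13.6]
gripper_width: 0.738
```

```bash
python3 - <<'E'
from h import *
rep();grasp(); edges(capture('wrist'))
E
```

```text
t 24.40 fix xy -34.8 40.9 z 253.4 head -0.294  F fix -2.3 12.4 13.6 tz -0.53 w 62.7
grasp pt fix -34.6 41.8 z 98.4
rows [(281, 79), (396, 123), (473, -88)]
195 (np.int64(177), np.int64(334))
205 (np.int64(177), np.int64(333))
215 (np.int64(178), np.int64(333))
225 (np.int64(179), np.int64(332))
250 (np.int64(181), np.int64(330))
```

>>> play_rows([
  [[0, 0, -0.05, 0, 6.0], [0, 0, 0, 0, 6.0], [0, 0, 0, 0, 6.0], [0, 0, 0, 0, 6.0], [0, 0, 0, 0, 6.0]],
])

```text
time: 24.95
position: [559.7, -198.2, 253.4]
orientation: [-0.001, 0.803, 0.596, 0.003]
force: [1.7, 11.3, 8.7]
gripper_width: 0.741
```

```bash
python3 - <<'E'
from h import *
for n in ('scene','top'):
    P=campose(n); capture(n)
    y=-.297; F=np.array([[np.cos(y),np.sin(y)],[-np.sin(y),np.cos(y)]])
    for q in ['corner','lower_carton','upper_carton']:
        for d in place_of(n,q)[:3]:
            X=P[2]@np.array(d['xyz'])+P[1]; 
            f=F@(X[:2]-[581,-247.5])
            if abs(f).max()<150: print(n,q,round(d['confidence'],2),f.round(1),X[2].round(1))
rep();grasp(); edges(capture('wrist'))
E
```

```text
scene corner 0.85 [-4.5 -5.4] 21.2
scene lower_carton 0.78 [-36.7  42.9] 18.0
scene upper_carton 0.84 [-37.5  44.3] 62.4
top corner 0.84 [-2.2  0.4] 18.6
top corner 0.19 [-82.7  -0.5] 15.5
top lower_carton 0.42 [-36.4  44. ] 15.5
t 25.35 fix xy -34.8 40.9 z 253.4 head -0.294  F fix -1.8 11.9 8.0 tz -0.33 w 63.2
grasp pt fix -34.7 41.8 z 98.4
rows [(281, 74), (396, 125), (473, -87)]
195 (np.int64(177), np.int64(334))
205 (np.int64(177), np.int64(333))
215 (np.int64(178), np.int64(333))
225 (np.int64(179), np.int64(332))
250 (np.int64(181), np.int64(330))
```

>>> play_rows([
  [[0, 0, 0.03, 0, 6.0], [0, 0, 0, 0, 6.0], [0, 0, 0, 0, 6.0], [0, 0, 0, 0, 6.0]],
])

```text
time: 25.8
position: [559.7, -198.2, 253.4]
orientation: [-0.001, 0.803, 0.596, 0.003]
force: [1.5, 11.8, 10.6]
gripper_width: 0.744
```

```bash
python3 - <<'E'
from h import *
rep();grasp(); print(job.sign_off())
E
```

```text
t 25.80 fix xy -34.8 40.9 z 253.4 head -0.294  F fix -2.1 11.7 10.6 tz -0.39 w 63.2
grasp pt fix -34.6 41.8 z 98.4
the job is handed in; nothing more can be done
None
```

I slid the lower carton home against the fence and stop, stacked the upper one squarely on it, and signed off at 25.8 s while still holding the push. There was no verdict on sign-off, so the result below rests on my own checks.

- **Push:** 11.7 N towards the fence and 10.6 N down at the last reading. The grip command is 40 N, with the fingers 63 mm apart on the 64 mm carton.
- **Stack height:** the tool stands at 253.4 mm. That matches the upper carton lying flat, bottom at 64 mm, with the same level pose in the wrist view as when I gripped it.
- **Heading:** the gripper is within about 0.003 rad of the fixture.
- **Position:** before the final stacking, the lower carton measured within about 1 mm of the fence and stop. At the end, the scene camera network put the two cartons within about 1.5 mm of each other.

**First stacking try:** it failed. The upper carton caught on the fence top and tilted in the grip. I set it down on the free end of the bed, regrasped it level and stacked it again. I first thought the lower carton had moved, but measuring showed it was still home.

**Limits of the checks:**
- At the end the lower carton was hidden from the wrist camera, so its final position comes only from the networks, which are good to about 4 mm. The top and scene cameras' corner estimates disagreed by about 6 mm in y.
- I did not remeasure the other objects on the bench. The arm passed clear of them by my estimates.
- I had used all 12 picture views before the final stacking, so those checks are numeric only.

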